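# Tare the dial scale with a jar on its pan

### The arm

A 7-joint arm with a two-finger parallel gripper is mounted at the origin on a cart in front of the work surface, level with it; the furniture and walls round the work are solid. World frame = base frame: x ahead of the robot, y to its left, z up, the work surface at z = 0. Lengths are in m, angles in rad, forces in N, time in s.
With the tool pointing down it reaches from about 0.4 to 0.85 m from the base axis. Payload 10.4 kg.
Tool frame: the origin (TCP) lies at the very end of the fingers, on their centre line; the grasp point (between the pads) lies 19 mm behind it (manip.tcp_to_grasp is the distance from the TCP to the grasp point, in m); x points along the fingers, y is the direction in which the jaws open and shut, and the axes are right-handed (so a half turn about x gives the same grasp; the last joint's range is limited). The gripper opens to 85 mm and grips with 20 to 120 N. Pads are 22 mm wide; open, the fingers measure 114 mm over their backs; the gripper's body (76 mm by 85 mm) begins 54 mm behind the grasp point. The pads swing forward as they close: fully open they stand 13 mm farther back than shut.
Start: joints at [1.098, 0.332, -0.065, 1.46, 0.022, 1.35, -0.088], TCP at [0.272, -0.563, 0.231] pointing down, gripper open.
Joint ranges: [-2.6, 2.6], [-0.5, 2.12], [-1.47, 1.34], [0.16, 2.42], [-1.27, 4.41], [0.06, 2.06], [-2.6, 2.6]. Speed limits (rad/s): [2.22, 2.22, 2.79, 2.79, 3.14, 3.14, 3.14].

### API

Orientations are given as a unit quaternion [x, y, z, w].
In Python, from workcell import manip, cams, hand_in gives the robot as it stands.
- The arm moves only by the shell command python3 -m handwheel 'ROWS' [FORCE]. ROWS is text: rows parted by semicolons, each of 7 numbers parted by spaces: the shift along the tool's x, y, z in mm, then the turn, a rotation vector about the tool's x, y, z in rad, then the finger opening in mm, from 0 to 85.4. A call has 1 to 8 rows; each row shifts and turns the commanded pose from where the row before left it, along the tool's axes as they then stand; what a row does not reach is not made up. A row lasts 1/10 s, in which the tool goes at most 50 mm and 8.59 degrees, less where a joint would pass 70% of its speed; a pose out of reach is approached as far as the arm can. A call with a gripper value outside its range is refused whole. The fingers move at their own pace and stop on an object; FORCE is the grip in N (left out, the last holds). Time passes only in rows, so rows that do not move let the fingers close. It gives the time, the measured TCP pose, the force and the opening at its end, in the units of the state.
- manip.get_obs(): the state, without advancing time (a new reading comes with each control period).
- cams.camera(name): name is "scene" or "top"; returns a dict with "color" (480x640x3 uint8, blue, green, red), "depth" (480x640 float32, m along the optical axis (not along the pixel's ray), 0 where there is no reading), "camera_matrix" (3x3 intrinsics, pixels), "origin" and "attitude" of the camera in the world. Camera axes: x right, y down, z forward; pixel columns grow to the right and rows downward; lengths in m; the calibration is good to about 2 mm. A picture is of the moment at which its call begins.
- hand_in(): hands the job in, once; it reports no verdict.
Trained networks look in the newest picture that a camera, given by its name, has taken for a name from the list of things; names that differ only in an ending like _2 or _b are one class to them, and where a whole thing is asked for, a point or a joint stands for the part that bears it (a point fixed in the world has none). Each returns a list of dicts, best first, with "conf" (0 to 1); they miss things now and then, are a little off and sometimes report something else, mostly with a low value. They report only what shows in the picture. A call takes as long as a camera call. They do not tell look-alikes from the thing itself.
- cams.recognise(camera, thing): "box" ([left, top, width, height] in pixels, round what is visible of it).
- cams.outline_of(camera, thing): "region" (480x640 bool, what is visible of it) and "box" ([left, top, width, height] in pixels, round what is visible of it).
The state is a dict: "clock": time; "joint_pos": joint angles; "joint_velocities": joint speeds; "tau": joint torques, N m; "position": TCP position; "ee_rot": TCP orientation; "ft_force": force on the tool from outside, world axes, zero at the start; "torque": the same for the moment, N m; "grip_width": opening from 0.0 (shut) to 1.0 (fully open).
Only numpy, scipy, OpenCV 4.12 (cv2) and the standard library are available. Lean on these libraries where they do the work, as an engineer would, in place of code of your own. Each camera call takes 0.05 s, during which the arm holds its last target.

### The job

Set the sample jar upright in the middle of the scale's pan and let go of it; then, without using excessive force on the scale, turn the dial's bezel round by its finger lugs until the zero mark stands exactly under the pointer. Leave the jar on the pan, and leave the beaker, the petri dish and the small bottle where they stand.

Things in the scene. Friction and masses are not known exactly. Their poses are not given: they have to be found in the camera images.
- jar_center (a point): Sample jar, 59 mm in diameter and 65 mm tall, with a ribbed screw lid (59 mm across, the upper part of the jar). It may be grasped across lid or body. The point is the jar's centre, 32.5 mm above its underside; z up. It weighs about 0.2 to 0.45 kg (it differs each time). It stands to the left or to the right of the scale.
- scale: Grey bench dial scale, fixed to the worktop, 280 mm long (its x, from -150 to 130 mm), 150 mm wide, origin on the worktop under it, z up. The round dial is on the sloping front part (-x, towards the robot), the round weighing pan at the rear (+x).
- pan_top (a point): Middle of the upper face of the steel weighing pan (100 mm diameter, 3 mm raised rim; 105 mm above the worktop when empty). The pan is sprung: a load sinks it straight down, about 12 mm for 0.3 kg (245 N/m), 21 mm at most.
- dial: Fixed frame of the round dial, which slopes 15 degrees down towards the robot. Origin on the dial's axis, on its base; z along the axis, out of the dial; x up the slope (12 o'clock), y to the left (9 o'clock).
- bow_mid (a point): Middle of the fixed guard bow, an 8 mm round bar that spans the dial from 12 to 6 o'clock, 44 mm above the dial's origin: along the dial's x from -66 to 66 mm, underside at z = 40 mm, upright posts at both ends. Lugs pass under it, fingers do not: a finger can push a lug only within the left or the right half, then must go on with another lug.
- bezel (a joint): Turn of the bezel, rad, clockwise as seen from above; at 0 its zero mark is at 12 o'clock. An aluminium ring, radius 46 to 58 mm, top at z = 12 mm in the dial frame; it carries the white dial plate (36 divisions) and a clear cover lower than the ring. It turns both ways with a drag of 0.12 N m and stays where left. The scale reads zero when this equals pointer (give or take full turns).
- pointer (a joint): Turn of the dark pointer under the clear cover, rad, clockwise from 12 o'clock as seen from above; 0 with the pan empty, 125 rad per metre of pan sinking (about 1.5 rad for 0.3 kg). It cannot be touched; it is still about 1 s after loading.
- zero_mark (a point): Point on the zero mark (a broad black bar, 5 mm wide, the only broad one on the dial plate, repeated on the ring beside it), 42 mm from the dial's axis, z = 5 mm in the dial frame; it turns with the bezel.
- pointer_tip (a point): Tip of the pointer, 42 mm from the dial's axis, z = 5 mm in the dial frame.
- lug_a (a point): First of three equal upright finger lugs on the bezel ring: 12 mm radially, 8 mm thick along the ring, from z = 11 to 34 mm in the dial frame. The point is its middle, 51 mm from the axis. This one is 60 degrees clockwise of the zero mark.
- lug_b (a point): Second lug, as lug_a, 180 degrees from the zero mark.
- lug_c (a point): Third lug, as lug_a, 60 degrees anticlockwise of the zero mark.
- beaker_center (a point): Bystander: plastic beaker, 77 mm across and 92 mm tall; the point is its centre, 46 mm up. It stands on the side of the scale opposite to the jar.
- petri: Bystander: petri dish, 61 mm in diameter, 15 mm tall, origin under its middle, behind and right of the scale.
- drop_bottle: Bystander: small screw-cap bottle, 40 mm in diameter, 78 mm tall, origin under its middle, behind and left of the scale.
Mind the look-alikes: they are no part of the job. What is shaped like the part that bears jar_center but orange is not meant.

How it is judged:
On the way, in this order (a step that is already met when the one before it is completed fails the run):
1. the jar stands upright on the middle of the pan, let go, and the pointer shows its weight (horizontal distance between jar_center and pan_top below 0.022 m and angle between jar_center's own z axis and vertical below 0.12 rad and z of jar_center in the frame of pan_top below 0.037 m and value of joint pointer above 0.8 rad and contact force between the fingers and jar below 0.1 N), for 0.2 s.
2. the zero mark is under the pointer, with the jar on the pan (distance between zero_mark and pointer_tip below 0.004 m and value of joint pointer above 0.8 rad and horizontal distance between jar_center and pan_top below 0.022 m), for 0.2 s.
At the end, for the whole second after the job is handed in: The jar stands released, upright (within 7 degrees) and at rest on the pan, its centre within 22 mm of the pan's middle, and the zero mark is under the tip of the pointer to within 4 mm (about half a division), the bezel at rest (all of step 2 and velocity of joint bezel between -0.05 and 0.05 rad/s and angle between jar_center's own z axis and vertical below 0.12 rad and z of jar_center in the frame of pan_top below 0.037 m and linear speed of jar below 0.02 m/s); the robot touches nothing.
It fails at once if the scale is pressed or pushed with more than 40 N (contact force between any of the fingers, the arm and scale above 40 N).
It fails at once if the beaker, petri dish or small bottle is moved by more than 30 mm (distance of any of beaker_center, petri, drop_bottle from where it was at the start of the episode above 0.03 m).
It also fails if it takes over 69 s, if anything falls off the work surface, if the arm or the gripper's body presses on something with over 40 N, if the wrist force passes 120 N, or if a joint passes its speed limit or range.

## Working session

There is one attempt and no reset: what is moved stays moved. The work goes in short steps, Python scripts to look and compute and a shell command to move; the robot and the scene stay as the last step left them, time stands still between calls to the robot, and variables do not carry over. Pictures are saved under pics/ and viewed, and the job is handed in when it is done.

```bash
ls; mkdir -p pics; cat > h.py <<'E'
import numpy as np, cv2
from workcell import manip, cams, hand_in
from scipy.spatial.transform import Rotation as R
E
python3 - <<'E'
from h import *
o=manip.get_obs(); print(o)
for n in ("scene","top"):
    c=cams.camera(n); cv2.imwrite(f"pics/{n}0.png",c["color"]); print(n,c["camera_matrix"],c["origin"],c["attitude"])
    np.savez(f"{n}0.npz",**c)
    for t in ("jar_center","scale","pan_top","bezel","dial","zero_mark","lug_a","beaker_center","petri","drop_bottle","pointer"):
        try: print(t,[(np.round(d["box"]).tolist(),round(d["conf"],2)) for d in cams.recognise(n,t)])
        except Exception as e: print(t,e)
E
```

```text
pics
{'clock': 0.0, 'joint_pos': array([ 1.09841669,  0.33287891, -0.06468187,  1.46093403,  0.021605  ,
        1.3498939 , -0.08847235]), 'joint_velocities': array([-0.00140085, -0.00031809,  0.00090078, -0.00112382, -0.00250525,
        0.00092552, -0.00156853]), 'tau': array([-2.04618715e-03, -6.25451803e+01,  4.78412106e-02, -3.91614962e+01,
        1.60972093e-02,  9.72226117e-03,  4.93899859e-05]), 'position': array([ 0.27155257, -0.56251354,  0.23051497]), 'ee_rot': array([-0.68916027, -0.15817746,  0.68943607, -0.15721297]), 'ft_force': array([-0.78750529,  0.18748039,  0.93361059]), 'torque': array([-0.01840965, -0.0168132 , -0.07202389]), 'grip_width': 0.9922746283099736}
scene [[562.14334805   0.         317.59626782]
 [  0.         562.14334805 232.84435872]
 [  0.           0.           1.        ]] [-0.04269996  0.90418555  0.63423385] [-0.29113002  0.81118533 -0.48237132  0.15665111]
jar_center [([388.0, 211.0, 26.0, 37.0], 0.75), ([431.0, 232.0, 30.0, 34.0], 0.55)]
scale [([239.0, 205.0, 154.0, 99.0], 0.88)]
pan_top [([253.0, 204.0, 46.0, 27.0], 0.94), ([386.0, 213.0
[... 726 characters left out ...]
0, 267.0, 36.0, 30.0], 0.74), ([302.0, 246.0, 58.0, 59.0], 0.46)]
scale [([278.0, 175.0, 94.0, 144.0], 0.59)]
pan_top [([293.0, 173.0, 50.0, 55.0], 0.82), ([303.0, 247.0, 58.0, 57.0], 0.63), ([411.0, 264.0, 32.0, 33.0], 0.33)]
bezel [([303.0, 244.0, 60.0, 61.0], 0.62)]
dial [([301.0, 241.0, 63.0, 69.0], 0.67), ([187.0, 246.0, 46.0, 36.0], 0.34)]
zero_mark [([303.0, 245.0, 62.0, 60.0], 0.83)]
lug_a [([410.0, 266.0, 34.0, 30.0], 0.71), ([304.0, 244.0, 59.0, 62.0], 0.56)]
beaker_center [([187.0, 246.0, 48.0, 34.0], 0.79), ([280.0, 172.0, 92.0, 148.0], 0.18)]
petri [([396.0, 184.0, 23.0, 30.0], 0.78)]
drop_bottle [([411.0, 267.0, 33.0, 29.0], 0.56), ([219.0, 176.0, 23.0, 21.0], 0.55)]
pointer []
```

View pics/top0.png

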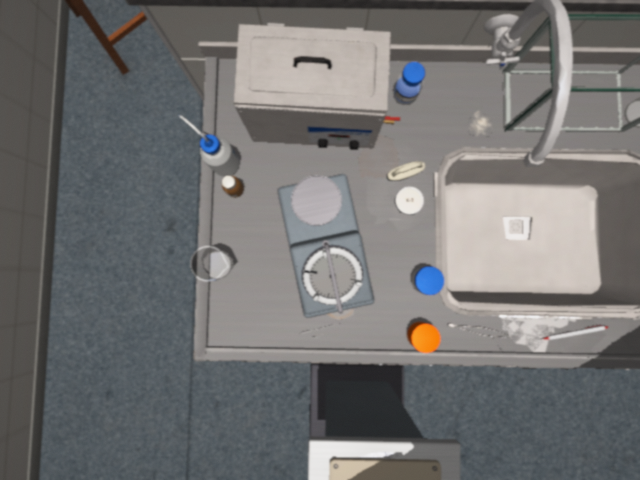

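View pics/scene0.png

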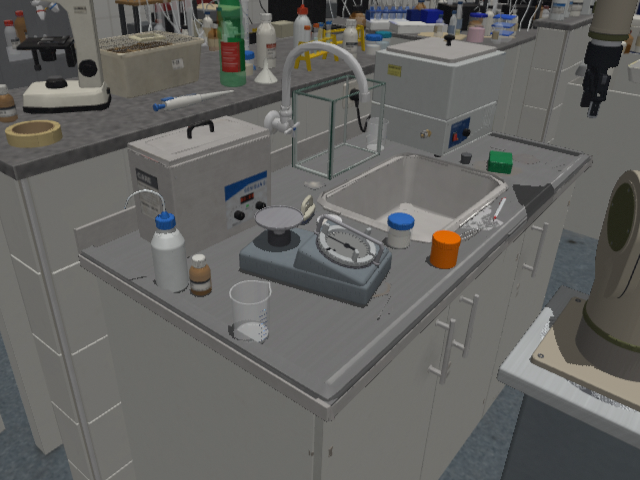

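```bash
cat >> h.py <<'E'
def Rc(c): return R.from_quat(c["attitude"]).as_matrix()
def back(c,u,v,d=None):
    u=np.asarray(u,float);v=np.asarray(v,float)
    K=c["camera_matrix"]
    if d is None: d=c["depth"][v.astype(int),u.astype(int)]
    p=np.stack([(u-K[0,2])/K[0,0]*d,(v-K[1,2])/K[1,1]*d,d*np.ones_like(u)],-1)
    return p@Rc(c).T+c["origin"]
def proj(c,P):
    q=(np.atleast_2d(P)-c["origin"])@Rc(c); K=c["camera_matrix"]
    return np.stack([q[:,0]/q[:,2]*K[0,0]+K[0,2],q[:,1]/q[:,2]*K[1,1]+K[1,2]],-1)
def load(f): return dict(np.load(f))
def cloud(c):
    v,u=np.mgrid[0:480,0:640]; P=back(c,u.ravel(),v.ravel()); P[c["depth"].ravel()<=0]=np.nan
    return P.reshape(480,640,3)
E
python3 - <<'E'
from h import *
c=load("top0.npz"); P=cloud(c)
im=c["color"]
cv2.imwrite("pics/top0z.png",cv2.resize(im[160:340,180:450],None,fx=2.9,fy=2.9,interpolation=cv2.INTER_CUBIC))
for n,b in dict(jar1=[408,323,33,32],jar2=[409,267,36,30],pan=[293,173,50,55],beak=[187,246,48,34],petri=[396,184,23,30],bot=[219,176,23,21]).items():
    x,y,w,h=b; u=x+w//2;v=y+h//2
    q=P[y:y+h,x:x+w].reshape(-1,3); q=q[~np.isnan(q[:,2])]
    z=np.percentile(q[:,2],90); s=q[abs(q[:,2]-z)<.006]
    print(n,im[v,u],P[v,u].round(4),"top",z.round(4),((s.min(0)+s.max(0))/2).round(4),s.max(0)-s.min(0))
E
```

```text
jar1 [ 25 145 249] [ 0.3712 -0.0703  0.0682] top 0.0668 [ 0.3736 -0.0731  0.0656] [0.05804392 0.0568171  0.00919882]
jar2 [226 127  55] [ 0.4847 -0.0766  0.0665] top 0.0668 [ 0.4879 -0.0813  0.0652] [0.05480654 0.05714246 0.00867866]
pan [177 174 179] [0.6417 0.146  0.1043] top 0.107 [0.6414 0.1482 0.1069] [0.09952575 0.09479015 0.0118367 ]
beak [176 174 175] [ 0.5173  0.3778 -0.0008] top 0.0871 [0.5152 0.3605 0.0872] [0.06559697 0.07414117 0.01160881]
petri [176 188 197] [ 0.663  -0.0452  0.0123] top 0.0163 [ 0.6615 -0.045   0.0151] [0.05964572 0.04842799 0.0095389 ]
bot [205 214 220] [0.672  0.3259 0.0775] top 0.0782 [0.6805 0.3306 0.0772] [0.02431425 0.0240437  0.00975381]
```

View pics/top0z.png

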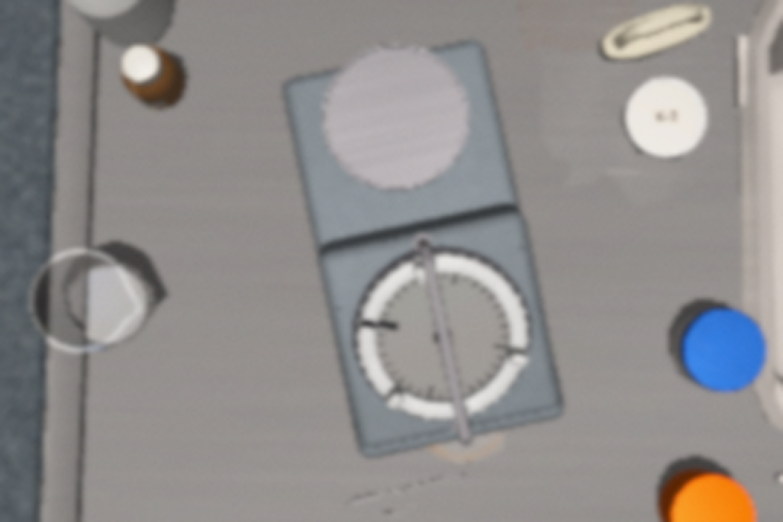

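```bash
python3 - <<'E'
from h import *
c=load("top0.npz"); P=cloud(c)
q=P[165:325,270:380].reshape(-1,3); q=q[~np.isnan(q[:,2])]
# footprint
m=(q[:,2]>.012)
r=cv2.minAreaRect((q[m][:,:2]*1000).astype(np.float32)); print("rect",r)
# pan: circle
s=q[(q[:,2]>.098)&(q[:,0]>.58)]
print("pan circle",cv2.minEnclosingCircle((s[:,:2]*1000).astype(np.float32)), np.median(s[:,2]))
# ring etc
for (u,v) in [(334,276),(338,310),(327,246)]: print(P[v,u])
d=q[(q[:,0]<.58)]
print(np.histogram(d[:,2],bins=20))
# white plate/ring
hsv=cv2.cvtColor(c["color"],cv2.COLOR_BGR2HSV); 
s=P[:, :][(c["color"].min(2)>200)]; s=s[(s[:,0]<.58)&(s[:,0]>.4)&(abs(s[:,1]-.11)<.1)&(s[:,2]>.02)]
print(len(s),s.min(0),s.max(0),s.mean(0))
E
```

```text
rect ((558.12939453125, 131.19094848632812), (281.5107116699219, 149.976806640625), 13.286211013793945)
pan circle ((641.4638671875, 151.02951049804688), 50.19731140136719) 0.10503859109879776
[0.49284472 0.11248117 0.12202635]
[0.42772507 0.10337962 0.1058231 ]
[0.54958281 0.12682354 0.12662423]
(array([2947, 1232,    0,    0,    0,    0,   80,  426,  391,  468,  357,
        869, 1312, 1151,  302,   58,   66,   83,   74,   47]), array([-0.00650868,  0.00079666,  0.00810201,  0.01540735,  0.0227127 ,
        0.03001804,  0.03732339,  0.04462873,  0.05193408,  0.05923943,
        0.06654477,  0.07385012,  0.08115546,  0.08846081,  0.09576615,
        0.1030715 ,  0.11037684,  0.11768219,  0.12498753,  0.13229288,
        0.13959822]))
493 [0.44108632 0.06002288 0.06880721] [0.54601989 0.16907158 0.1209221 ] [0.49600202 0.11339515 0.08778627]
```

```bash
python3 - <<'E'
from h import *
c=load("top0.npz"); P=cloud(c)
for y0 in np.arange(0,.4,.05):
    m=(abs(P[...,1]-y0)<.02)&(P[...,0]>.6); q=P[m]
    t=q[q[:,2]>.03]; t=t[(t[:,0]>.70)]
    print(round(y0,2), [ (round(z,2), t[(t[:,2]>z)&(t[:,2]<z+.05)][:,0].min().round(3) if ((t[:,2]>z)&(t[:,2]<z+.05)).any() else None) for z in np.arange(.03,.4,.05)])
# dial slope plane: body points of the sloping part (dark grey), outside ring
q=P[235:325,280:380].reshape(-1,3); col=c["color"][235:325,280:380].reshape(-1,3)
k=~np.isnan(q[:,2])&(q[:,2]>.035); q=q[k];col=col[k]
psi=np.deg2rad(13.3)
# RANSAC plane
rng=np.random.default_rng(0);best=0
for _ in range(2000):
    a=q[rng.choice(len(q),3,False)]; n=np.cross(a[1]-a[0],a[2]-a[0]); 
    if np.linalg.norm(n)<1e-9: continue
    n/=np.linalg.norm(n); n*=np.sign(n[2])
    if np.rad2deg(np.arccos(n[2]))>25: continue
    i=abs((q-a[0])@n)<.0015
    if i.sum()>best: best=i.sum(); bi=i; 
s=q[bi]; m=s.mean(0); n=np.linalg.svd(s-m)[2][2]; n*=np.sign(n[2])
print(best,len(q),m,n,np.rad2deg(np.arccos(n[2])),np.rad2deg(np.arctan2(-n[1],-n[0])))
h=(q-m)@n; print(np.histogram(h,bins=np.arange(-.02,.07,.003)))
o=manip.get_obs(); print(R.from_quat(o["ee_rot"]).as_matrix().round(3))
E
```

```text
0.0 [(np.float64(0.03), np.float64(0.71)), (np.float64(0.08), np.float64(0.893)), (np.float64(0.13), np.float64(0.984)), (np.float64(0.18), np.float64(0.975)), (np.float64(0.23), np.float64(0.977)), (np.float64(0.28), None), (np.float64(0.33), None), (np.float64(0.38), None)]
0.05 [(np.float64(0.03), np.float64(0.757)), (np.float64(0.08), np.float64(0.773)), (np.float64(0.13), np.float64(0.773)), (np.float64(0.18), np.float64(0.772)), (np.float64(0.23), np.float64(0.778)), (np.float64(0.28), None), (np.float64(0.33), None), (np.float64(0.38), None)]
0.1 [(np.float64(0.03), np.float64(0.7)), (np.float64(0.08), np.float64(0.774)), (np.float64(0.13), np.float64(0.775)), (np.float64(0.18), np.float64(0.775)), (np.float64(0.23), np.float64(0.781)), (np.float64(0.28), None), (np.float64(0.33), None), (np.float64(0.38), None)]
0.15 [(np.float64(0.03), np.float64(0.759)), (np.float64(0.08), np.float64(0.776)), (np.float64(0.13), np.float64(0.777)), (np.float64(0.18), np.float64(0.777)), (np.float64(0.23), np.float64(0.782)), (np.float64(0.28), None), (np.float64(0.33), None), (np.float64(0.3
[... 1084 characters left out ...]
np.float64(0.38), None)]
1326 5618 [0.49394111 0.11637436 0.08524282] [-0.25850746 -0.05972979  0.9641609 ] 15.385862329268656 13.010235452248153
(array([ 179,  350, 1124,  713,   80,  251, 1259,  746,   58,    6,    7,
         13,    3,   27,   39,   15,    7,   16,  128,  123,    9,    0,
          0,    0,    0,    0,    0,    0,    0,    0]), array([-0.02 , -0.017, -0.014, -0.011, -0.008, -0.005, -0.002,  0.001,
        0.004,  0.007,  0.01 ,  0.013,  0.016,  0.019,  0.022,  0.025,
        0.028,  0.031,  0.034,  0.037,  0.04 ,  0.043,  0.046,  0.049,
        0.052,  0.055,  0.058,  0.061,  0.064,  0.067,  0.07 ]))
[[ 0.     0.435 -0.901]
 [-0.    -0.901 -0.435]
 [-1.     0.    -0.   ]]
```

```bash
cat >> h.py <<'E'
def dialRot(psi,t=np.deg2rad(15)):
    cp,sp=np.cos(psi),np.sin(psi); ct,st=np.cos(t),np.sin(t)
    x=np.array([ct*cp,ct*sp,st]); y=np.array([-sp,cp,0]); return np.stack([x,y,np.cross(x,y)],1)
def rectify(c,O,D,z,half=70,s=4):
    # image up = dial x, left = dial y
    n=int(2*half*s); g=(np.arange(n)+.5)/s-half
    Y,X=np.meshgrid(-g,-g); pts=np.stack([X,Y,np.full_like(X,z)],-1).reshape(-1,3)/1000
    uv=proj(c,O+pts@D.T).astype(np.float32).reshape(n,n,2)
    return cv2.remap(c["color"],uv[...,0],uv[...,1],cv2.INTER_CUBIC)
E
python3 - <<'E'
from h import *
c=load("top0.npz"); P=cloud(c)
q=P[235:325,280:380].reshape(-1,3)
q=q[~np.isnan(q[:,2])&(q[:,2]>.035)]
for psi in (13.2,):
    D=dialRot(np.deg2rad(psi)); 
    a=q@D
    h=a[:,2]; z0=np.median(h[abs(h-np.median(q@D[:,2]))<.1]); 
    hist,e=np.histogram(h,bins=200); 
    from scipy.signal import find_peaks
    for i in find_peaks(hist,height=40,distance=8)[0]: print("peak",e[i].round(4),hist[i])
    bow=a[h>h.max()-.012]; bb=bow
    print("bow h",np.median(bow[:,2]), "x",bow[:,0].min(),bow[:,0].max(),"line slope deg",np.rad2deg(np.polyfit(bow[:,0],bow[:,1],1)[0]), "y",np.median(bow[:,1]))
    hb=np.median(bow[:,2])-.0475
    r=a[(h>hb+.009)&(h<hb+.014)&(np.hypot(a[:,0]-bow[:,0].mean(),a[:,1]-np.median(bow[:,1]))<.064)]
    (cx,cy),rr=cv2.minEnclosingCircle((r[:,:2]*1000).astype(np.float32)); print("ring",cx,cy,rr)
    O=D@np.array([cx/1000,cy/1000,hb]); print("O",O,"bowmid O",D@np.array([(bow[:,0].min()+bow[:,0].max())/2,np.median(bow[:,1]),hb]))
    im=rectify(c,O,D,10); 
    cv2.circle(im,(280,280),46*4,(0,0,255),1);cv2.circle(im,(280,280),58*4,(0,0,255),1)
    cv2.imwrite("pics/rect0.png",im)
    np.savez("dial.npz",O=O,D=D)
E
```

```text
peak -0.0661 50
peak -0.0611 263
peak -0.049 278
bow h -0.012300459264450484 x 0.4456079810344764 0.5795105628494117 line slope deg 0.1002171022975239 y 0.00012296954630688318
ring 511.43634033203125 -0.026686450466513634 59.21730041503906
O [0.49603195 0.11631583 0.07460666] bowmid O [0.49705379 0.11670922 0.07489729]
```

View pics/rect0.png

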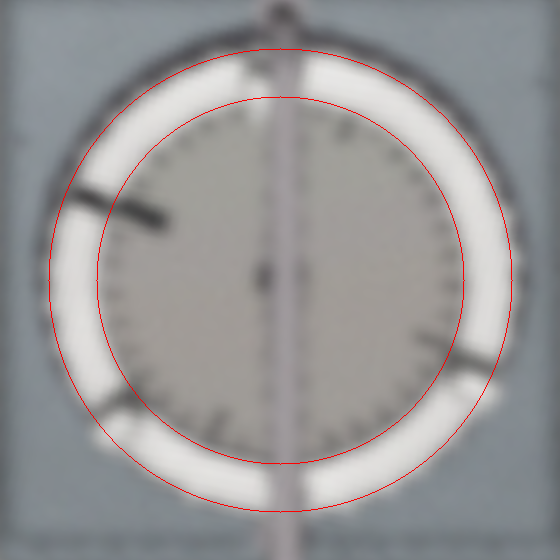

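```bash
python3 -m handwheel '5 -21 -25 0 0 0 85;5 -21 -25 0 0 0 85;5 -21 -25 0 0 0 85;5 -21 -25 0 0 0 85;5 -21 -25 0 0 0 85;5 -21 -25 0 0 0 85;5 -21 -25 0 0 0 85;5 -21 -25 0 0 0 85' 40; python3 -m handwheel '5 -21 -25 0 0 0 85;5 -21 -25 0 0 0 85;5 -21 -25 0 0 0 85;5 -21 -25 0 0 0 85;5 -21 -25 0 0 0 85;5 -21 -25 0 0 0 85;5 -21 -25 0 0 0 85;0 0 0 0 0 0 85'
cat >> h.py <<'E'
def need(target):
    o=manip.get_obs(); M=R.from_quat(o["ee_rot"]).as_matrix()
    return ((np.array(target)-o["position"])@M*1000).round(1)
E
python3 - <<'E'
from h import *
c=load("top0.npz"); P=cloud(c)
q=P[255:305,400:450].reshape(-1,3); q=q[q[:,2]>.06]
print(cv2.minEnclosingCircle((q[:,:2]*1000).astype(np.float32)))
# scene view lid
o=manip.get_obs(); print(o["clock"],o["position"],R.from_quat(o["ee_rot"]).as_matrix().round(3)); print(need([.4875,-.0815,.03]))
E
```

```text
clock: 2.0
position: [0.3793, -0.3234, 0.1913]
ee_rot: [0.689, 0.157, -0.689, 0.158]
ft_force: [0.6, -0.4, 0.3]
grip_width: 0.996
clock: 2.8
position: [0.4737, -0.1116, 0.1561]
ee_rot: [0.689, 0.16, -0.689, 0.159]
ft_force: [0.4, -0.0, 1.1]
grip_width: 0.994
((488.359375, -80.93730926513672), 29.50288200378418)
2.8 [ 0.47374565 -0.11155118  0.15605225] [[ 0.     0.44  -0.898]
 [ 0.002 -0.898 -0.44 ]
 [-1.    -0.001 -0.001]]
[126.1 -20.8 -25.5]
```

```bash
python3 -m handwheel '10 -11 -13 0 0 0 85;10 -10 -13 0 0 0 85;18 0 0 0 0 0 85;18 0 0 0 0 0 85;18 0 0 0 0 0 85;18 0 0 0 0 0 85;18 0 0 0 0 0 85;18 0 0 0 0 0 85' 40; python3 - <<'E'
from h import *
c=cams.camera("scene"); cv2.imwrite("pics/s1.png",cv2.resize(c["color"][160:310,330:530],None,fx=4,fy=4))
print(manip.get_obs()["position"],need([.488,-.081,.026]))
E
```

```text
clock: 3.6
position: [0.4868, -0.0868, 0.0278]
ee_rot: [0.689, 0.157, -0.689, 0.158]
ft_force: [-0.3, 0.3, -0.4]
grip_width: 0.997
[ 0.48499502 -0.08653818  0.02512331] [-0.9 -3.7 -5.1]
```

View pics/s1.png

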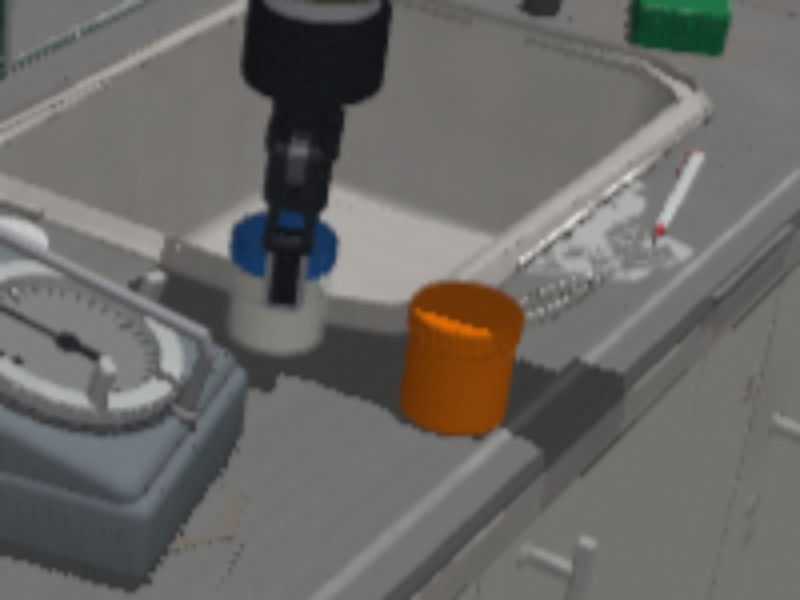

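The fingers straddle the blue-lidded jar (picture about 285,260), and the orange decoy is well clear. I'll centre by 4–5 mm and then close.

```bash
python3 -m handwheel '0 -4 -5 0 0 0 85;0 0 0 0 0 0 50;0 0 0 0 0 0 50;0 0 0 0 0 0 50;0 0 0 0 0 0 50;0 0 0 0 0 0 50;0 0 0 0 0 0 50;0 0 0 0 0 0 50' 50;python3 -m handwheel '0 0 0 0 0 0 50;-10 0 0 0 0 0 50;-20 0 0 0 0 0 50;-25 0 0 0 0 0 50;-25 0 0 0 0 0 50;-25 0 0 0 0 0 50;-25 0 0 0 0 0 50;-25 0 0 0 0 0 50'; python3 - <<'E'
from h import *
c=cams.camera("scene"); cv2.imwrite("pics/s2.png",c["color"])
print(manip.get_obs(),need([.6415,.150,.19]))
E
```

```text
clock: 4.45
position: [0.4905, -0.0802, 0.0297]
ee_rot: [0.69, 0.157, -0.689, 0.158]
ft_force: [-0.7, 1.2, 4.8]
grip_width: 0.681
clock: 5.25
position: [0.4892, -0.0801, 0.1852]
ee_rot: [0.689, 0.158, -0.689, 0.158]
ft_force: [-0.5, 0.1, -2.4]
grip_width: 0.672
{'clock': 5.3, 'joint_pos': array([ 0.53379145,  0.10936463, -0.49054027,  1.83015939,  0.05630603,
        1.20964755, -1.09459213]), 'joint_velocities': array([-0.00746178,  0.02112222, -0.00342788,  0.01791487,  0.02425197,
       -0.10309406, -0.0219051 ]), 'tau': array([  0.70065061, -31.72361255,  -0.59898913, -27.67657042,
         0.21308944,  -0.33407615,  -0.15760326]), 'position': array([ 0.49115461, -0.08021361,  0.18927815]), 'ee_rot': array([ 0.69111632,  0.15682507, -0.68743189,  0.15874989]), 'ft_force': array([2.24235827, 0.03070471, 1.33838361]), 'torque': array([-0.00997377, -0.25829781, -0.04588201]), 'grip_width': 0.6779892655160688} [-2.000e-01 -1.419e+02 -2.355e+02]
```

View pics/s2.png

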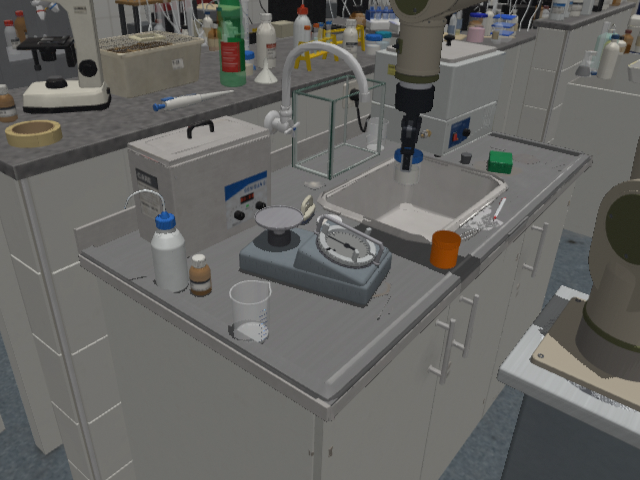

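```bash
python3 -m handwheel '0 -17 -29 0 0 0 50;0 -18 -29 0 0 0 50;0 -17 -29 0 0 0 50;0 -18 -29 0 0 0 50;0 -18 -29 0 0 0 50;0 -18 -29 0 0 0 50;0 -18 -30 0 0 0 50;0 -18 -31 0 0 0 50';python3 -m handwheel '0 0 0 0 0 0 50;0 0 0 0 0 0 50;0 0 0 0 0 0 50;0 0 0 0 0 0 50'; python3 - <<'E'
from h import *
c=cams.camera("top"); cv2.imwrite("pics/t3.png",cv2.resize(c["color"][150:330,250:450],None,fx=4,fy=3.3)[:600])
c=cams.camera("scene"); cv2.imwrite("pics/s3.png",cv2.resize(c["color"][160:310,200:400],None,fx=4,fy=4))
print(manip.get_obs()["position"],need([.6415,.150,.133]),R.from_quat(manip.get_obs()["ee_rot"]).as_matrix().round(3))
E
```

```text
clock: 6.1
position: [0.6398, 0.1506, 0.1834]
ee_rot: [-0.689, -0.157, 0.689, -0.158]
ft_force: [0.5, -0.3, -3.2]
grip_width: 0.676
clock: 6.5
position: [0.6394, 0.1484, 0.1835]
ee_rot: [0.689, 0.157, -0.689, 0.157]
ft_force: [-0.3, -0.6, -3.0]
grip_width: 0.676
[0.63942486 0.14876255 0.18362844] [50.6 -0.3 -2.4] [[ 0.     0.434 -0.901]
 [-0.001 -0.901 -0.434]
 [-1.     0.001 -0.   ]]
```

View pics/s3.png

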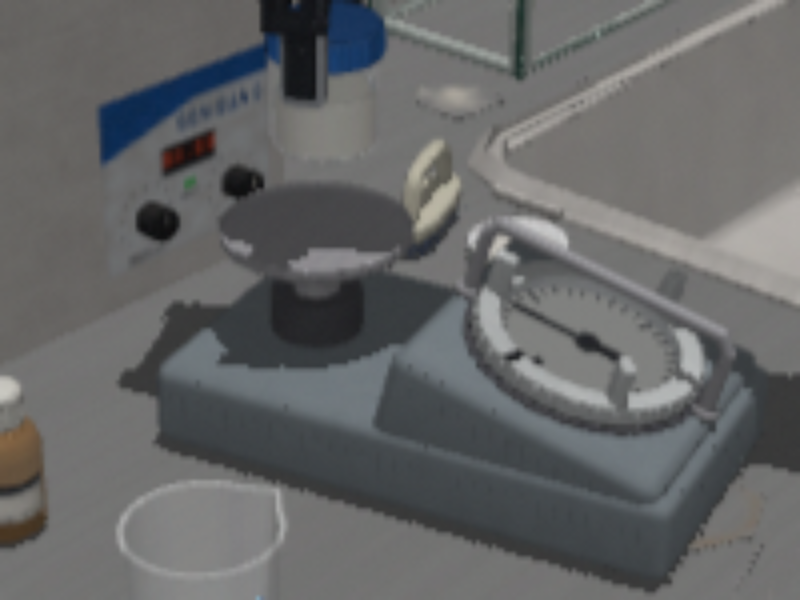

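```bash
python3 -m handwheel '12 0 -2 0 0 0 50;12 0 0 0 0 0 50;12 0 0 0 0 0 50;8 0 0 0 0 0 50;4 0 0 0 0 0 50;4 0 0 0 0 0 50;4 0 0 0 0 0 50;0 0 0 0 0 0 50';python3 -m handwheel '2 0 0 0 0 0 50;2 0 0 0 0 0 50;0 0 0 0 0 0 50;0 0 0 0 0 0 50'; python3 - <<'E'
from h import *
c=cams.camera("scene"); cv2.imwrite("pics/s4.png",cv2.resize(c["color"][160:310,200:400],None,fx=4,fy=4))
E
```

```text
clock: 7.4
position: [0.6413, 0.1508, 0.1272]
ee_rot: [0.689, 0.158, -0.689, 0.158]
ft_force: [-1.3, 0.5, -2.8]
grip_width: 0.672
clock: 7.8
position: [0.6414, 0.1509, 0.1235]
ee_rot: [0.689, 0.158, -0.689, 0.158]
ft_force: [-0.9, 0.6, 0.8]
grip_width: 0.675
```

View pics/s4.png

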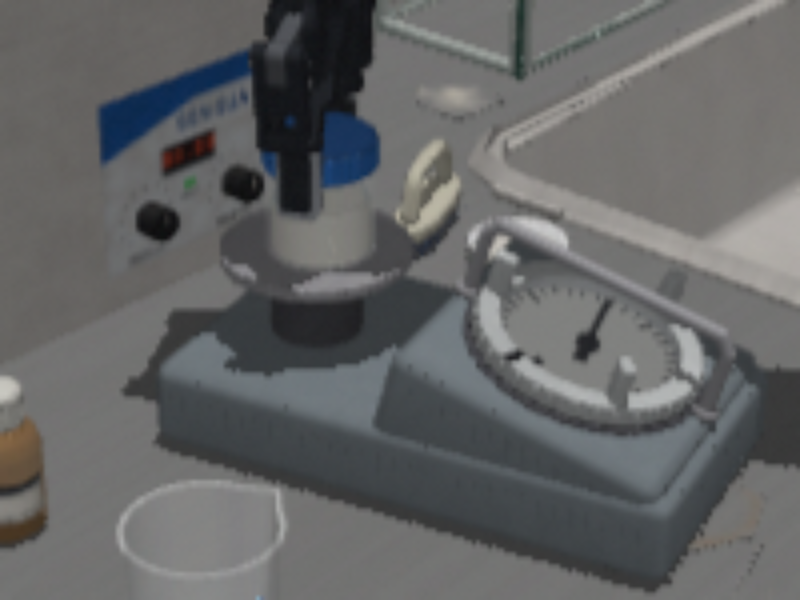

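The jar is on the pan and the pointer has swung to about 3 o'clock. I'll open slowly in place, then retreat upward.

```bash
python3 -m handwheel '0 0 0 0 0 0 62;0 0 0 0 0 0 70;0 0 0 0 0 0 85;0 0 0 0 0 0 85;0 0 0 0 0 0 85;0 0 0 0 0 0 85;-8 0 0 0 0 0 85;-15 0 0 0 0 0 85';python3 -m handwheel '-25 0 0 0 0 0 85;-25 0 0 0 0 0 85;-25 0 0 0 0 0 85;-25 0 20 0 0 0 85;0 0 40 0 0 0 85;0 0 40 0 0 0 85;0 0 40 0 0 0 85;0 0 40 0 0 0 85'; python3 - <<'E'
from h import *
c=cams.camera("scene"); cv2.imwrite("pics/s5.png",cv2.resize(c["color"][160:310,200:400],None,fx=4,fy=4))
c=cams.camera("top"); cv2.imwrite("pics/t5.png",c["color"]); np.savez("top5.npz",**c)
print(manip.get_obs()["position"])
E
```

```text
clock: 8.65
position: [0.6407, 0.1506, 0.1462]
ee_rot: [-0.689, -0.158, 0.69, -0.158]
ft_force: [0.0, -1.0, 0.5]
grip_width: 0.994
clock: 9.45
position: [0.4779, 0.0723, 0.2475]
ee_rot: [0.69, 0.158, -0.689, 0.158]
ft_force: [0.1, 0.9, 0.6]
grip_width: 0.995
[0.47624505 0.07055269 0.2478239 ]
```

View pics/s5.png

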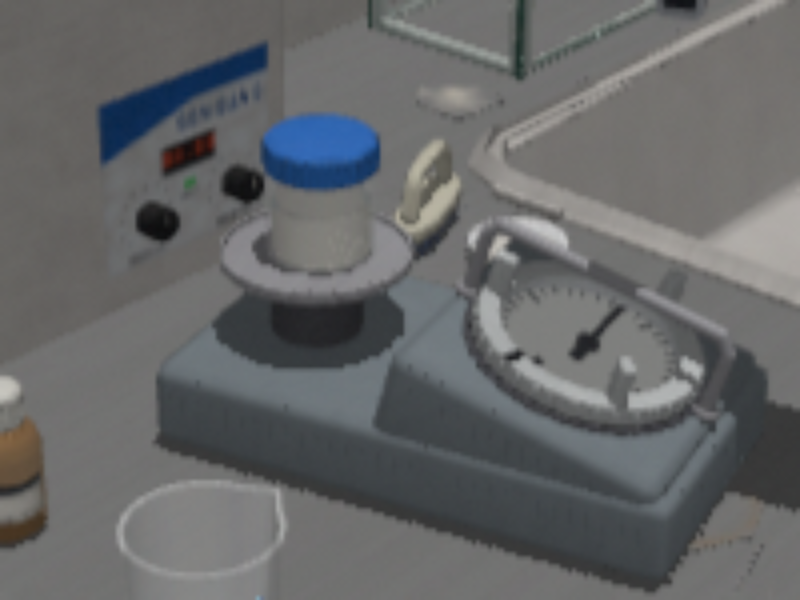

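View pics/t5.png

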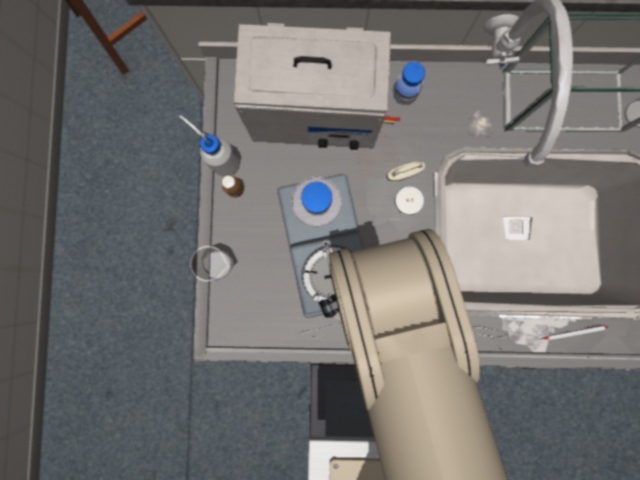

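```bash
cat >> h.py <<'E'
def dial():
    d=np.load("dial.npz"); return d["O"],d["D"]
def look(tag,z=5,cam="scene"):
    c=cams.camera(cam); O,D=dial(); im=rectify(c,O,D,z,70,4)
    for r in (42,46,58): cv2.circle(im,(280,280),r*4,(0,0,255),1)
    cv2.imwrite(f"pics/{tag}.png",im); np.savez(f"{tag}.npz",**c); return c
E
python3 - <<'E'
from h import *
c=look("r5",5)
c=load("top5.npz"); P=cloud(c)
q=P[175:225,290:345].reshape(-1,3); j=q[q[:,2]>.145]; print("jar",cv2.minEnclosingCircle((j[:,:2]*1000).astype(np.float32)),np.median(j[:,2]))
E
```

```text
jar ((639.3120727539062, 149.42831420898438), 29.391178131103516) 0.1568983985097402
```

View pics/r5.png

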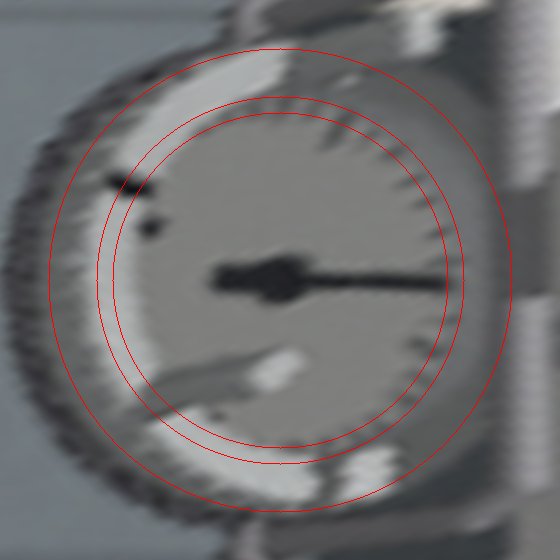

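```bash
cat >> h.py <<'E'
def plan(phi,z,r=51):
    "target tool pose at bezel angle phi (deg cw), height z mm; prints shift (tool mm) and rotvec"
    O,D=dial(); f=np.deg2rad(phi)
    rad=np.cos(f)*D[:,0]-np.sin(f)*D[:,1]; t=-np.sin(f)*D[:,0]-np.cos(f)*D[:,1]
    T=np.stack([-D[:,2],t,-rad],1); assert np.linalg.det(T)>.99
    p=O+r/1000*rad+z/1000*D[:,2]
    o=manip.get_obs(); M=R.from_quat(o["ee_rot"]).as_matrix()
    rv=R.from_matrix(M.T@T).as_rotvec()
    a=(o["position"]-O)@D*1000
    print("tgt",p.round(4),"shift",((p-o["position"])@M*1000).round(1),"rotvec",rv.round(4),"deg",np.rad2deg(np.linalg.norm(rv)).round(1))
    print("now dial frame",a.round(1),"phi",np.rad2deg(np.arctan2(-a[1],a[0])).round(2),"r",np.hypot(a[0],a[1]).round(2),"j7",o["joint_pos"][6].round(2),"clock",o["clock"])
E
python3 -c "
from h import *
plan(-148,80)"
```

```text
tgt [0.429  0.1284 0.1407] shift [107.1 -72.9  19.9] rotvec [-2.3485  0.0597  0.3258] deg 135.9
now dial frame [ 18.3 -39.5 174.7] phi 65.2 r 43.56 j7 -1.38 clock 9.6
```

```bash
python3 -m handwheel '0 0 0 -0.146 0.0037 0.0203 40;0 0 0 -0.146 0.0037 0.0203 20;0 0 0 -0.146 0.0037 0.0203 0;0 0 0 -0.146 0.0037 0.0203 0;0 0 0 -0.146 0.0037 0.0203 0;0 0 0 -0.146 0.0037 0.0203 0;0 0 0 -0.146 0.0037 0.0203 0;0 0 0 -0.146 0.0037 0.0203 0' 20;python3 -m handwheel '0 0 0 -0.146 0.0037 0.0203 0;0 0 0 -0.146 0.0037 0.0203 0;0 0 0 -0.146 0.0037 0.0203 0;0 0 0 -0.146 0.0037 0.0203 0;0 0 0 -0.146 0.0037 0.0203 0;0 0 0 -0.146 0.0037 0.0203 0;0 0 0 -0.146 0.0037 0.0203 0;0 0 0 0 0 0 0'
python3 -c "
from h import *
plan(-148,80)"
```

```text
clock: 10.4
position: [0.4801, 0.0737, 0.2474]
ee_rot: [0.506, 0.461, -0.462, 0.563]
ft_force: [-0.3, 1.2, 0.4]
grip_width: 0.002
clock: 11.2
position: [0.4798, 0.073, 0.2473]
ee_rot: [0.203, 0.599, -0.133, 0.763]
ft_force: [1.0, 0.6, 1.0]
grip_width: -0.003
tgt [0.429  0.1284 0.1407] shift [ 93.   10.  -90.9] rotvec [-0.1543  0.0017  0.0196] deg 8.9
now dial frame [ 19.9 -38.5 173.4] phi 62.64 r 43.3 j7 0.91 clock 11.2
```

```bash
python3 -m handwheel '5 3 -30 0 0 0 0;10 3 -30 0 0 0 0;15 4 -31 0 0 0 0;20 0 0 0 0 0 0;20 0 0 0 0 0 0;20 0 0 0 0 0 0;0 0 0 -0.145 0.0017 0.0196 0;0 0 0 0 0 0 0'
python3 -c "
from h import *
look('r6')
plan(-148,60)
c=cams.camera('scene');cv2.imwrite('pics/s6.png',cv2.resize(c['color'][160:310,200:400],None,fx=4,fy=4))"
```

```text
clock: 12.0
position: [0.4277, 0.1285, 0.1426]
ee_rot: [0.155, 0.607, -0.083, 0.775]
ft_force: [0.5, -0.4, 0.3]
grip_width: -0.003
tgt [0.4341 0.1295 0.1214] shift [22.6 -0.2  0.6] rotvec [-0.0181 -0.0007  0.001 ] deg 1.0
now dial frame [-43.6  27.5  82.6] phi -147.79 r 51.54 j7 0.89 clock 12.05
```

View pics/s6.png

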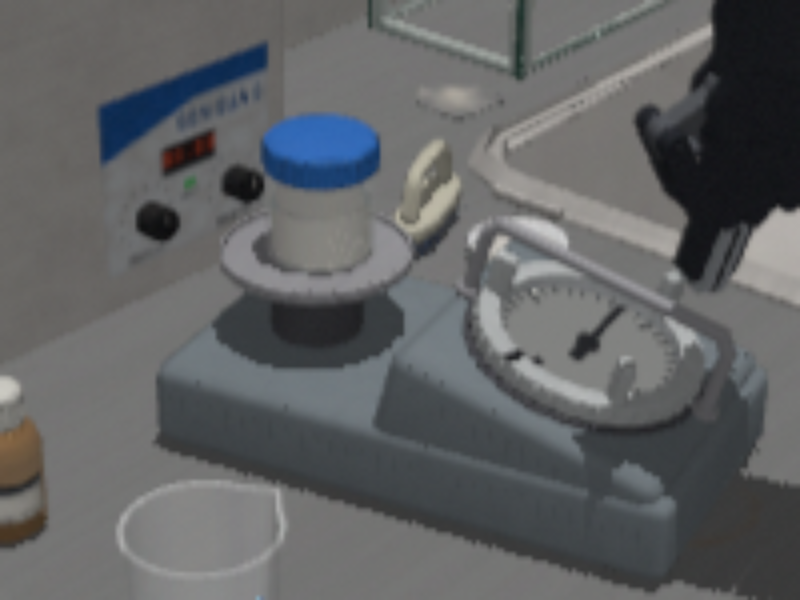

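```bash
python3 -m handwheel '10 0 0 0 0 0 0;10 0 0 0 0 0 0;8 0 0 0 0 0 0;0 0 0 0 0 0 0'
python3 -c "
from h import *
plan(-148,17)
c=cams.camera('scene');im=cv2.resize(c['color'][190:290,300:430],None,fx=6,fy=6);O,D=dial()
f=np.deg2rad(-148);rad=np.cos(f)*D[:,0]-np.sin(f)*D[:,1]
for z in (50,17):
  u=(proj(c,O+.051*rad+z/1000*D[:,2])[0]-[300,190])*6; cv2.circle(im,tuple(int(a) for a in u),4,(0,0,255),-1)
cv2.imwrite('pics/s7.png',im)"
```

```text
clock: 12.5
position: [0.434, 0.1295, 0.1141]
ee_rot: [0.155, 0.607, -0.084, 0.775]
ft_force: [0.5, -0.4, -0.2]
grip_width: -0.002
tgt [0.4449 0.1321 0.0798] shift [36.   1.2  1.8] rotvec [-0.0135 -0.0029  0.002 ] deg 0.8
now dial frame [-45.3  27.   53. ] phi -149.21 r 52.68 j7 0.85 clock 12.5
```

View pics/s7.png

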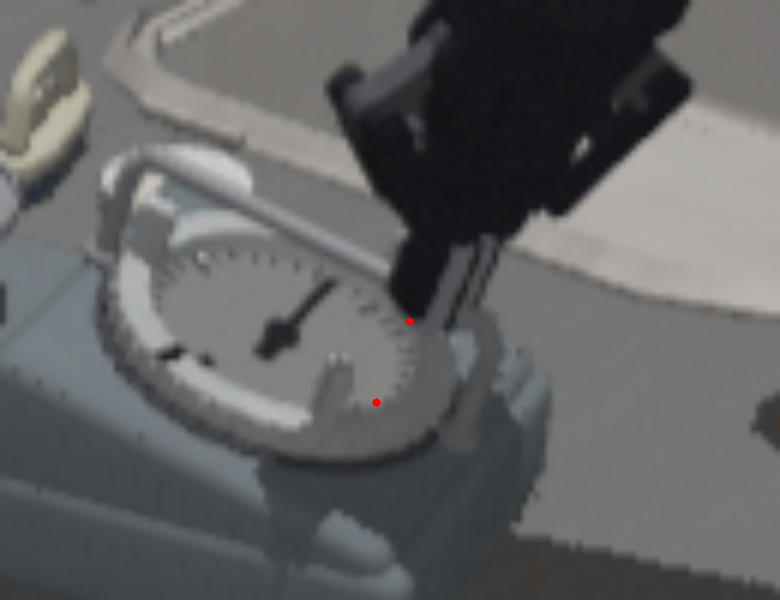

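```bash
python3 -m handwheel '4 1 3 -0.012 0 0 0;8 0 0 0 0 0 0;0 0 0 0 0 0 0'; python3 -m handwheel '8 0 0 0 0 0 0;8 0 0 0 0 0 0;0 0 0 0 0 0 0'
python3 -c "
from h import *
plan(-148,17)
c=cams.camera('scene');im=cv2.resize(c['color'][190:290,300:430],None,fx=6,fy=6)
cv2.imwrite('pics/s8.png',im)"
```

```text
clock: 12.85
position: [0.4404, 0.1301, 0.1038]
ee_rot: [0.15, 0.607, -0.08, 0.776]
ft_force: [-0.4, -0.1, 0.7]
grip_width: -0.001
clock: 13.15
position: [0.4442, 0.131, 0.088]
ee_rot: [0.15, 0.607, -0.08, 0.776]
ft_force: [-0.1, -0.5, -0.1]
grip_width: 0.004
tgt [0.4449 0.1321 0.0798] shift [ 8.2  0.2 -1.5] rotvec [-0.0007 -0.0024  0.0017] deg 0.2
now dial frame [-42.1  26.1  25.2] phi -148.17 r 49.53 j7 0.81 clock 13.15
```

View pics/s8.png

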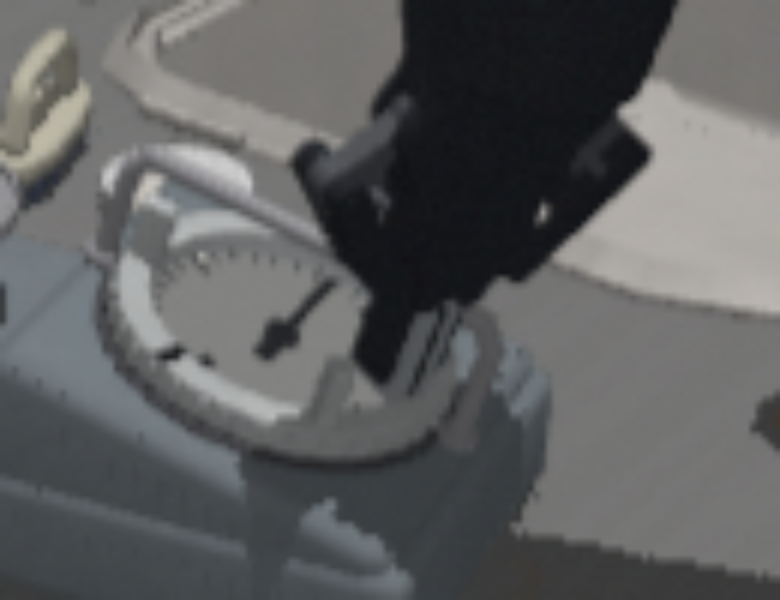

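```bash
python3 -m handwheel '6 0 -1 0 0 0 0;0 3.6 0.1 0.07 0 0 0;0 3.6 0.1 0.07 0 0 0;0 3.6 0.1 0.07 0 0 0;0 3.6 0.1 0.07 0 0 0;0 3.6 0.1 0.07 0 0 0;0 3.6 0.1 0.07 0 0 0;0 0 0 0 0 0 0'
python3 -c "
from h import *
plan(-124,18)
c=cams.camera('scene');im=cv2.resize(c['color'][190:290,300:430],None,fx=6,fy=6)
cv2.imwrite('pics/s9.png',im)"
```

```text
clock: 14.0
position: [0.4554, 0.1498, 0.0866]
ee_rot: [0.309, 0.577, -0.205, 0.728]
ft_force: [-0.2, -1.8, -0.9]
grip_width: 0.002
tgt [0.455  0.1501 0.0846] shift [ 1.9 -0.5 -0.8] rotvec [-0.003  -0.0003  0.0023] deg 0.2
now dial frame [-27.7  41.9  19.9] phi -123.45 r 50.2 j7 0.3 clock 14.0
```

View pics/s9.png

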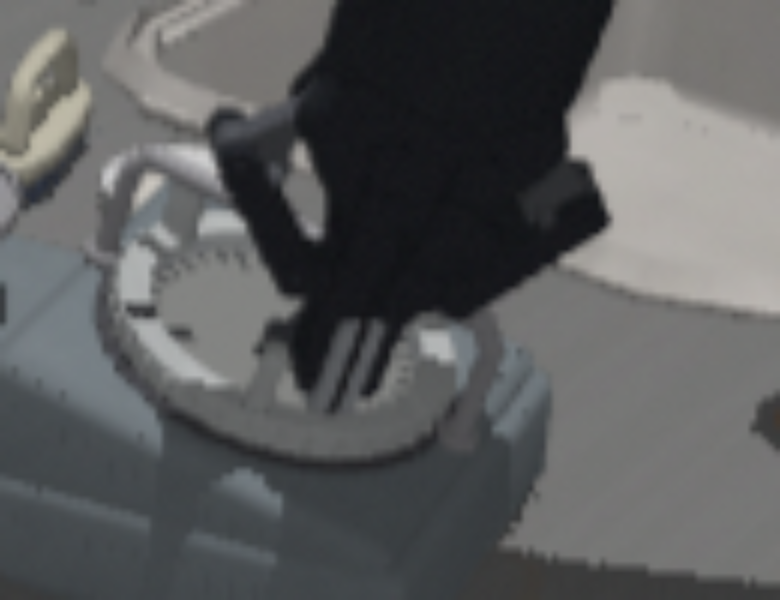

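```bash
python3 -m handwheel '0 7.1 0.3 0.14 0 0 0;0 7.1 0.5 0.14 0 0 0;0 7.1 0.5 0.14 0 0 0;0 7.1 0.5 0.14 0 0 0;0 0 0 0 0 0 0'
python3 -c "
from h import *
plan(-92,20)"
python3 -m handwheel '0 7.1 0.5 0.14 0 0 0;0 7.1 0.5 0.14 0 0 0;0 7.1 0.5 0.14 0 0 0;0 7.1 0.5 0.14 0 0 0;0 0 0 0 0 0 0'
python3 -c "
from h import *
plan(-60,20)
c=cams.camera('scene');im=cv2.resize(c['color'][190:290,300:430],None,fx=6,fy=6)
cv2.imwrite('pics/s10.png',im)"
```

```text
clock: 14.55
position: [0.4788, 0.1648, 0.0938]
ee_rot: [0.498, 0.498, -0.356, 0.614]
ft_force: [-0.9, -0.5, -0.9]
grip_width: 0.0
tgt [0.4777 0.1644 0.0935] shift [ 0.  -1.3  0.2] rotvec [-0.0036  0.      0.0013] deg 0.2
now dial frame [-0.5 51.2 20. ] phi -90.55 r 51.17 j7 -0.31 clock 14.55
clock: 15.05
position: [0.5061, 0.164, 0.101]
ee_rot: [0.648, 0.381, -0.479, 0.454]
ft_force: [-0.8, -0.2, -0.8]
grip_width: -0.002
tgt [0.5049 0.1638 0.1005] shift [ 0.1 -1.1  0.6] rotvec [-0.002   0.0005  0.0008] deg 0.1
now dial frame [26.8 44.1 20.1] phi -58.77 r 51.62 j7 -0.85 clock 15.05
```

View pics/s10.png

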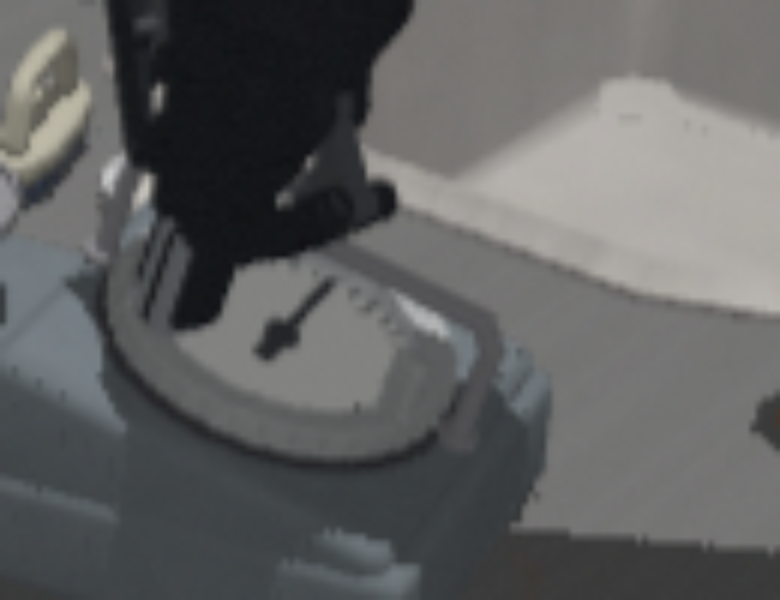

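```bash
python3 -m handwheel '0 7.1 0.5 0.14 0 0 0;0 7.1 0.5 0.14 0 0 0;0 3.6 0.3 0.07 0 0 0;0 0 0 0 0 0 0;0 -3 0 0 0 0 0;-10 0 0 0 0 0 0;-25 0 0 0 0 0 0;-25 0 0 0 0 0 0'
python3 -m handwheel '-20 0 0 0 0 0 0;-20 0 -10 0 0 0 0;0 0 -40 0 0 0 0;0 0 -40 0 0 0 0;0 0 -40 0 0 0 0;0 0 0 0 0 0 0'
python3 -c "
from h import *
look('r11')
plan(-140,80)
c=cams.camera('scene');im=cv2.resize(c['color'][160:310,200:400],None,fx=4,fy=4)
cv2.imwrite('pics/s11.png',im)
c=cams.camera('top');np.savez('top11.npz',**c);im=cv2.resize(c['color'][150:330,250:450],None,fx=3,fy=3);cv2.imwrite('pics/t11.png',im)"
```

```text
clock: 15.9
position: [0.5031, 0.154, 0.163]
ee_rot: [0.717, 0.292, -0.538, 0.334]
ft_force: [-0.3, -0.3, 0.7]
grip_width: -0.002
clock: 16.5
position: [0.57, 0.259, 0.2278]
ee_rot: [0.717, 0.294, -0.536, 0.334]
ft_force: [-0.2, 0.4, -0.7]
grip_width: -0.002
tgt [0.4316 0.1349 0.1418] shift [ 40.5 -47.4 192.6] rotvec [-1.7461e+00 -2.2000e-03  9.0000e-04] deg 100.0
now dial frame [139.1 120.1 120.5] phi -40.81 r 183.74 j7 -1.32 clock 16.55
```

View pics/s11.png

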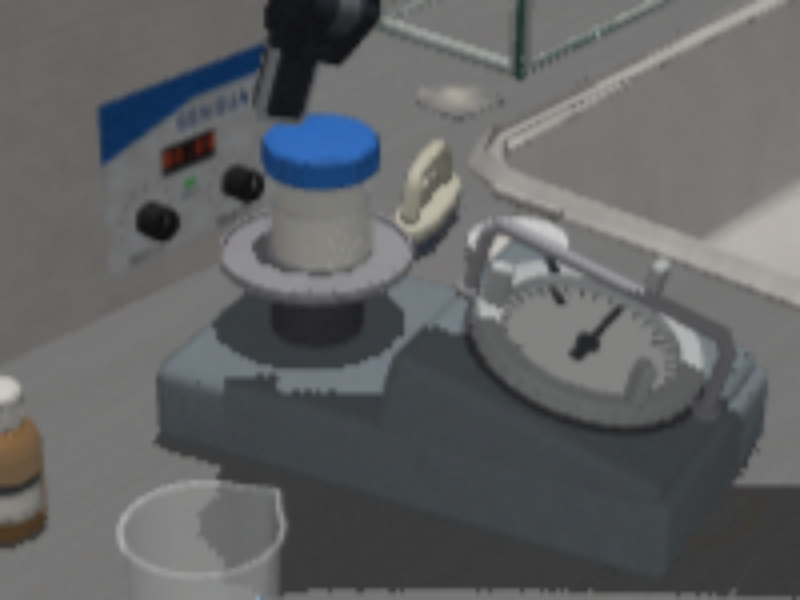

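View pics/r11.png

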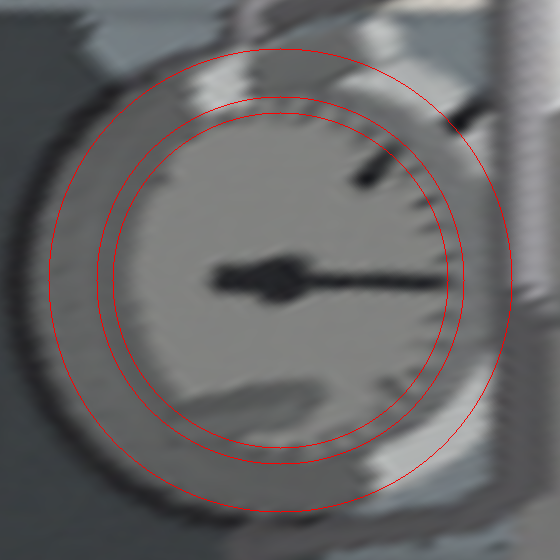

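View pics/t11.png

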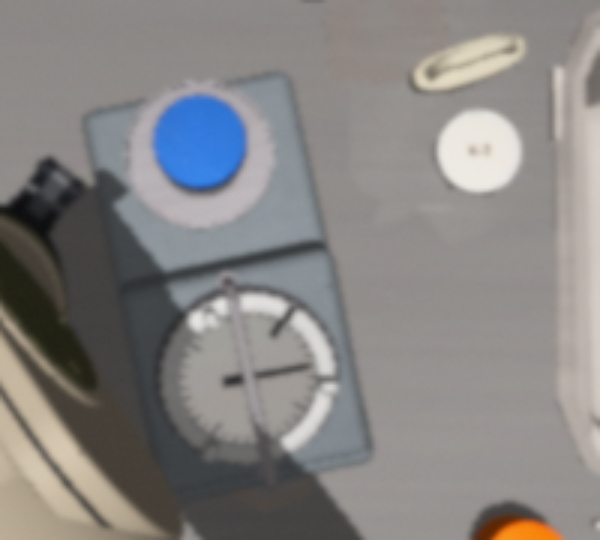

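```bash
sed -i 's/def plan(phi,z,r=51):/def plan(phi,z,r=51,s=1):/; s/T=np.stack(\[-D\[:,2\],t,-rad\],1)/T=np.stack([-D[:,2],s*t,-s*rad],1)/' h.py
python3 -c "
from h import *
c=load('top11.npz');O,D=dial();im=rectify(c,O,D,5)
cv2.circle(im,(280,280),42*4,(0,0,255),1);cv2.imwrite('pics/rt11.png',im)
plan(76,80,s=-1)"
```

```text
tgt [0.4988 0.0661 0.1551] shift [ 40.6  48.1 203.2] rotvec [-1.1208  0.0013  0.0012] deg 64.2
now dial frame [137.8 117.5 120.3] phi -40.45 r 181.13 j7 -1.32 clock 16.65
```

View pics/rt11.png

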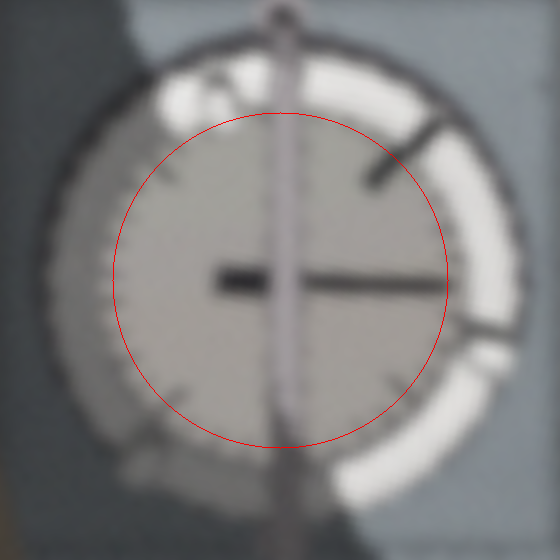

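```bash
python3 -m handwheel '0 8 34 0 0 0 0;0 8 34 0 0 0 0;0 8 34 0 0 0 0;0 8 34 0 0 0 0;0 8 34 0 0 0 0;0 8 33 0 0 0 0;0 0 0 -0.14 0 0 0;0 0 0 -0.14 0 0 0'
python3 -m handwheel '0 0 0 -0.14 0 0 0;0 0 0 -0.14 0 0 0;0 0 0 -0.14 0 0 0;0 0 0 -0.14 0 0 0;0 0 0 -0.14 0 0 0;0 0 0 -0.14 0 0 0;20 0 0 0 0 0 0;20 0 0 0 0 0 0'
python3 -m handwheel '0 0 0 0 0 0 0'
python3 -c "
from h import *
plan(77,19,s=-1)
c=cams.camera('scene');im=cv2.resize(c['color'][190:290,300:430],None,fx=6,fy=6)
cv2.imwrite('pics/s12.png',im)"
```

```text
clock: 17.45
position: [0.4878, 0.0621, 0.1943]
ee_rot: [0.663, 0.363, -0.492, 0.432]
ft_force: [-0.3, 0.0, 1.0]
grip_width: 0.001
clock: 18.25
position: [0.4986, 0.0657, 0.1558]
ee_rot: [0.431, 0.531, -0.301, 0.664]
ft_force: [-0.5, 0.3, -1.1]
grip_width: 0.005
clock: 18.35
position: [0.497, 0.0657, 0.1534]
ee_rot: [0.43, 0.533, -0.303, 0.663]
ft_force: [-0.9, -0.9, 0.7]
grip_width: 0.005
tgt [0.5134 0.0693 0.0959] shift [59.9  1.5  0.5] rotvec [ 0.0144 -0.0003  0.0045] deg 0.9
now dial frame [ 10.1 -49.5  78.9] phi 78.42 r 50.54 j7 0.28 clock 18.35
```

View pics/s12.png

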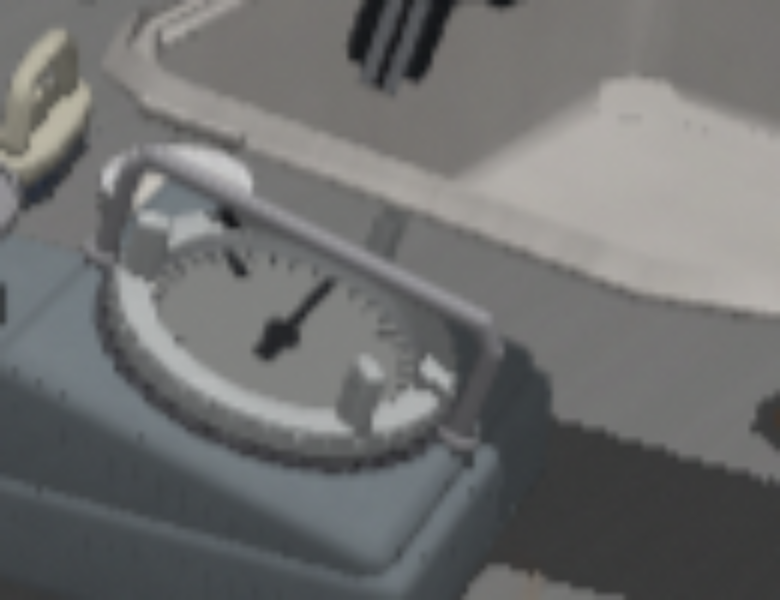

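```bash
python3 -m handwheel '12 2 0 0 0 0 0;12 0 0 0 0 0 0;12 0 0 0 0 0 0;8 0 0 0 0 0 0;0 0 0 0 0 0 0'
python3 -m handwheel '8 0 0 0 0 0 0;8 0 0 0 0 0 0;0 0 0 0 0 0 0'
python3 -c "
from h import *
plan(77,19,s=-1)
c=cams.camera('scene');im=cv2.resize(c['color'][190:290,300:430],None,fx=6,fy=6)
cv2.imwrite('pics/s13.png',im)"
```

```text
clock: 18.9
position: [0.511, 0.0704, 0.1118]
ee_rot: [0.43, 0.533, -0.302, 0.663]
ft_force: [0.5, 0.8, -0.6]
grip_width: -0.001
clock: 19.2
position: [0.5152, 0.0713, 0.0968]
ee_rot: [0.43, 0.533, -0.302, 0.663]
ft_force: [0.1, 0.1, -0.6]
grip_width: -0.002
tgt [0.5134 0.0693 0.0959] shift [ 0.2 -2.7  0.8] rotvec [ 0.0148 -0.0004  0.0026] deg 0.9
now dial frame [ 13.9 -48.3  19.2] phi 73.97 r 50.21 j7 0.21 clock 19.2
```

View pics/s13.png

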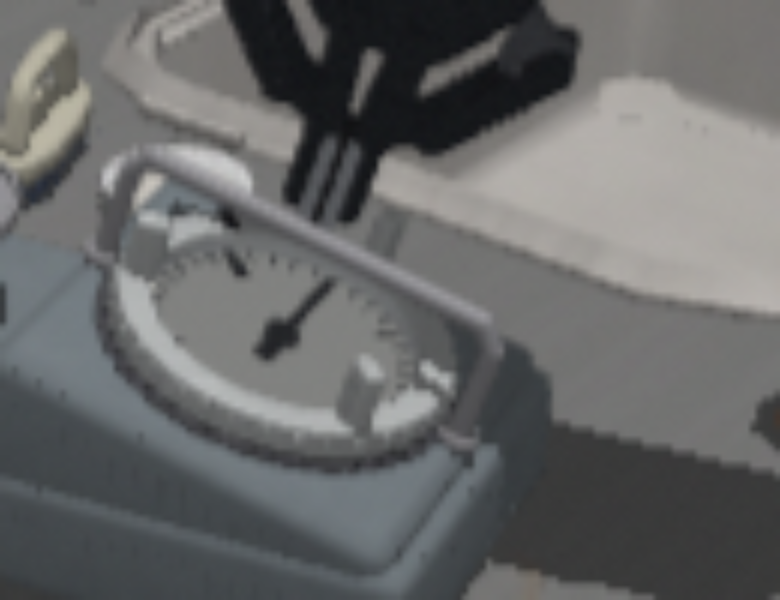

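```bash
python3 -m handwheel '0 -5 0 0.08 0 0 0;0 -5 -0.2 0.1 0 0 0;0 -5 -0.2 0.1 0 0 0;0 -5 -0.2 0.1 0 0 0;0 -5 -0.2 0.1 0 0 0;0 -5 -0.2 0.1 0 0 0;0 -5 -0.2 0.1 0 0 0;0 0 0 0 0 0 0'
python3 -c "
from h import *
plan(113,19,s=-1)
look('r14')
"
```

```text
clock: 20.05
position: [0.483, 0.066, 0.0895]
ee_rot: [0.628, 0.401, -0.462, 0.482]
ft_force: [0.9, -1.1, 0.4]
grip_width: -0.002
tgt [0.4832 0.0651 0.0878] shift [ 1.7 -0.   1.1] rotvec [-0.0386  0.001  -0.0003] deg 2.2
now dial frame [-19.4 -46.   20.7] phi 112.92 r 49.93 j7 -0.45 clock 20.05
```

View pics/r14.png

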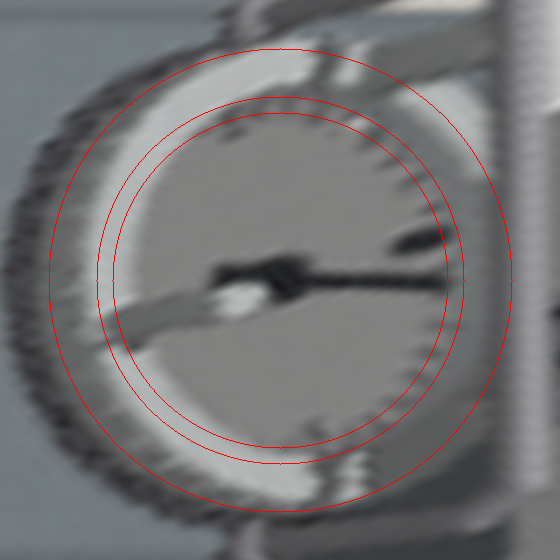

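```bash
python3 -m handwheel '0 -3.6 0.5 0.06 0 0 0;0 -3.6 0.1 0.06 0 0 0;0 -3.6 -0.1 0.07 0 0 0;0 -3.6 -0.1 0.07 0 0 0;0 0 0 0 0 0 0;0 0 0 0 0 0 0'
python3 -c "
from h import *
plan(129,19,s=-1)
look('r15')
"
```

```text
clock: 20.7
position: [0.47, 0.0703, 0.0862]
ee_rot: [0.684, 0.339, -0.509, 0.398]
ft_force: [1.2, 0.4, 1.1]
grip_width: 0.0
tgt [0.4701 0.0695 0.0847] shift [1.5 0.1 0.8] rotvec [-0.0138  0.0007  0.    ] deg 0.8
now dial frame [-31.7 -38.9  20.5] phi 129.15 r 50.15 j7 -0.71 clock 20.7
```

View pics/r15.png

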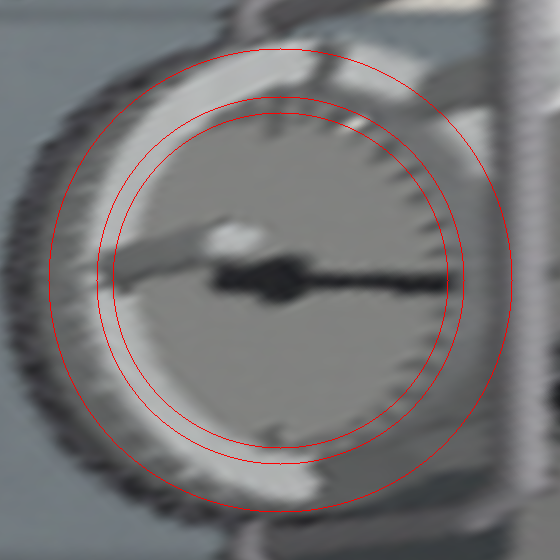

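```bash
python3 -c "
from h import *
c=load('r15.npz');O,D=dial();im=rectify(c,O,D,5,50,8)
cv2.imwrite('pics/z15.png',im[250:550,300:800])
im=cv2.resize(c['color'][215:265,325:385],None,fx=12,fy=12,interpolation=cv2.INTER_NEAREST);cv2.imwrite('pics/n15.png',im)
"
```

```text
(no output)
```

View pics/z15.png

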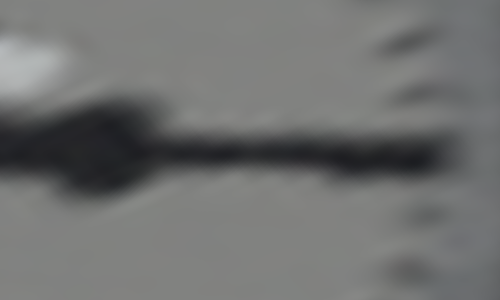

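View pics/n15.png

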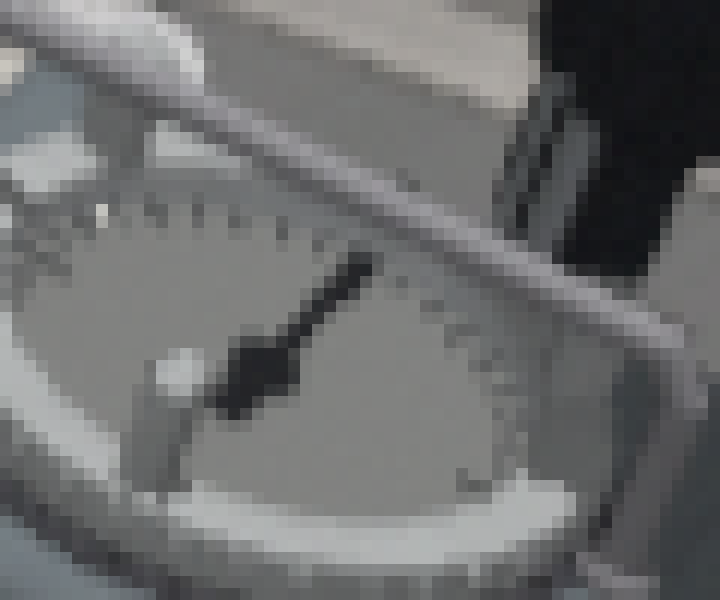

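Bar and pointer coincide: the bar shows no visible overhang on either side. I'll back the finger off the lug, lift, clear the view and check with both cameras.

```bash
python3 -m handwheel '0 2 0 0 0 0 0;0 3 0 0 0 0 0;-10 0 0 0 0 0 0;-20 0 0 0 0 0 0;-25 0 0 0 0 0 0;-25 0 0 0 0 0 0;-25 0 0 0 0 0 0;-25 0 0 0 0 0 0'
python3 -m handwheel '0 0 30 0 0 0 0;0 0 40 0 0 0 0;0 0 40 0 0 0 0;0 0 40 0 0 0 0;0 0 40 0 0 0 0;0 0 0 0 0 0 0;0 0 0 0 0 0 0'
python3 -c "
from h import *
c=look('r16')
O,D=dial();im=rectify(c,O,D,5,50,5);
t=cams.camera('top');np.savez('top16.npz',**t)
cv2.imwrite('pics/t16.png',t['color'])
im2=rectify(t,O,D,5,60,6);cv2.imwrite('pics/rt16.png',im2[60:660,60:700])
cv2.imwrite('pics/z16.png',im)
P=cloud(t)
q=P[175:225,290:345].reshape(-1,3); j=q[q[:,2]>.145]; print('jar',cv2.minEnclosingCircle((j[:,:2]*1000).astype(np.float32)),np.median(j[:,2]))
print(manip.get_obs()['clock'],manip.get_obs()['position'])
"
```

```text
clock: 21.55
position: [0.4405, 0.0604, 0.2141]
ee_rot: [0.684, 0.338, -0.51, 0.397]
ft_force: [0.3, -0.9, -0.2]
grip_width: -0.001
clock: 22.25
position: [0.3594, -0.1084, 0.1816]
ee_rot: [0.685, 0.338, -0.51, 0.396]
ft_force: [-0.3, 0.5, 0.3]
grip_width: -0.0
jar ((639.1605224609375, 149.31936645507812), 29.282825469970703) 0.1569672390023601
22.35 [ 0.35996302 -0.10755375  0.18163253]
```

View pics/rt16.png

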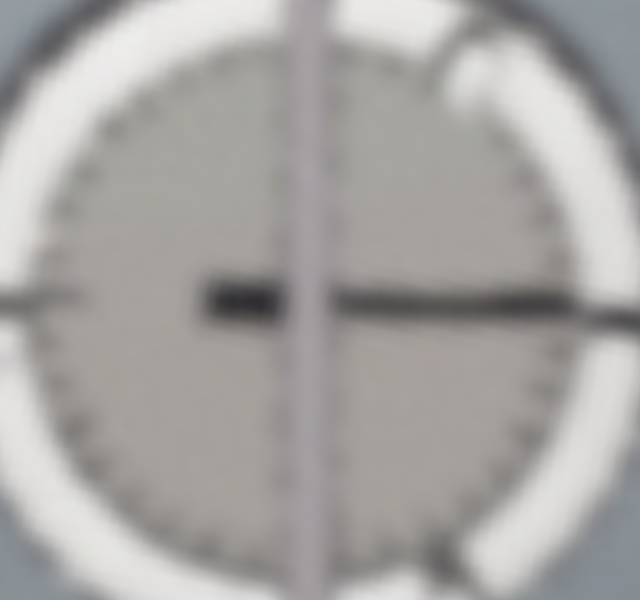

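View pics/z16.png

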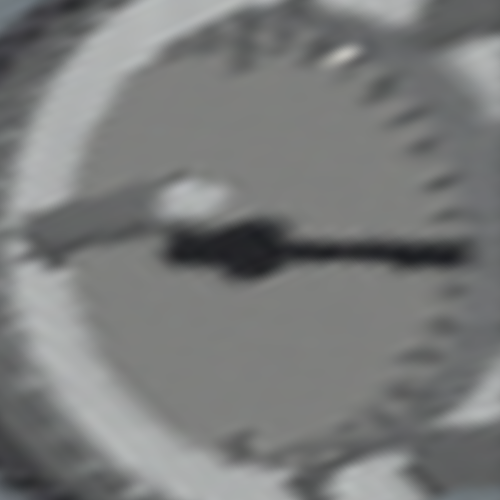

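View pics/t16.png

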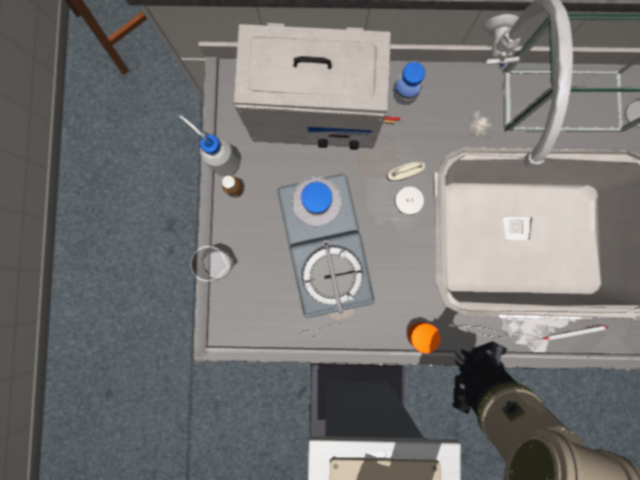

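The rectified top view (pointer and bar both along row ~303 to the ring at 575–640) and the rectified scene view (row ~252) both show the bar under the pointer to about 1 mm. The jar is about 3 mm from the pan's middle at the same height as before. The petri dish (409,200), bottle (232,185) and beaker (212,263) are where they were, and the arm is clear of everything.

```bash
python3 -c "
from h import *
print(manip.get_obs()['joint_velocities'].round(3)); print(hand_in())"
```

```text
[-0.006  0.005 -0.008 -0.002  0.004 -0.003 -0.001]
the job is handed in; nothing more can be done
None
```

The blue-lidded jar is released on the pan, the dial is zeroed, and I handed the job in at about 22 s of the 69 s allowed. No verdict was reported.

- **What I did:** I gripped the jar, set it on the pan and let go, which moved the pointer to about 91° (1.6 rad). I then turned the bezel about 157° clockwise with the closed fingers, pushing lug_c through the left half and lug_a through the right half. I backed off and moved the arm clear.
- **Jar:** it is about 3 mm from the pan's middle, with its lid at the same height before and after the bezel was turned. It looks upright in the pictures, but I did not measure its tilt.
- **Zero mark:** both cameras show it under the pointer to within about 1 mm, judged by eye in the corrected views.
- **Forces:** the contact forces I read stayed under about 5 N. I read them only at the end of each move, so a brief peak in between would not show.
- **Bystanders:** the beaker, petri dish and small bottle stand where they were in the first picture, and the orange look-alike was not touched.
- **One disagreement:** partway through, the scene camera put the fingertips about 3 mm from the robot's own reading. That did not affect the result.

No check failed.

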